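# Load the bead counting machine in order

## Robot

A 6-joint arm with a two-finger parallel gripper is mounted at the origin on the work surface. World frame = base frame: x ahead of the robot, y to its left, z up, the work surface at z = 0. Lengths are in m, angles in rad, forces in N, time in s.
With the tool pointing down it reaches from about 0.275 to 1 m from the base axis. Payload 8.4 kg.
Tool frame: the origin (TCP) lies on the centre line of the jaws, within the pads' length; the fingertips stand 17 mm ahead of it and the grasp point (between the pads) lies 2 mm behind it (bot.tcp_to_tips is the z of the fingertips in the tool frame, in m); z points along the fingers, y is the line along which they close (so a half turn about z gives the same grasp; the last joint's range is limited). The gripper opens to 85 mm and grips with 20 to 120 N. Pads are 22 mm wide; open, the fingers measure 114 mm over their backs; the gripper's body (76 mm by 85 mm) begins 54 mm behind the grasp point. The pads swing forward as they close: fully open they stand 13 mm farther back than shut.
Start: joints at [1.325, 0.353, 1.633, -0, 1.155, -0.002], TCP at [0.151, 0.607, 0.248] pointing down, gripper open.
Joint ranges: [-2.63, 2.63], [-0.92, 2.1], [0.06, 2.66], [-1.3, 4.44], [0, 2.69], [-3.02, 3.02]. Speed limits (rad/s): [2.22, 2.22, 2.79, 3.14, 3.14, 3.14].

## Interface

Orientations are given as a unit quaternion [x, y, z, w].
In Python, from workcell import bot, hand, kinematics, get_obs, vision, hand_in gives the robot as it stands. The module is installed in compiled form; this text tells all that it offers. Calls block until the motion is done:
- bot.reach(position, orientation): joint-space move of the TCP to a pose.
- bot.servo_line(position, ori=None, velocity=0.15): straight line of the TCP; ori=None keeps the orientation; velocity is the mean speed in m/s.
- bot.goto_joints(angles): joint-space move.
- hand.move_gripper(opening, strength=None): finger opening in m; strength is the grip in N (None keeps the last); returns when the fingers have stopped.
- bot.dwell(seconds).
- kinematics.solve_ik(position, orientation): joint angles nearest the present ones, or None.
- get_obs(): the state.
- vision.read_camera(name): name is "scene" or "top" or "wrist"; returns a dict with "frame" (420x560x3 uint8, red, green, blue), "intrinsics" (3x3 intrinsics, pixels), "view" (4x4, takes a point from world to camera coordinates). Camera axes: x right, y down, z forward; pixel columns grow to the right and rows downward; lengths in m; the calibration is good to about 2 mm. A picture is of the moment at which its call begins. There is no depth.
A pose or a line that the arm cannot do raises bot.IKError and nothing moves.
- hand_in(): hands the job in; it is judged then, once.
The state is a dict: "time_s": time; "joint_pos": joint angles; "joint_vel": joint speeds; "joint_efforts": joint torques, N m; "position": TCP position; "orientation": TCP orientation; "wrist_force": force on the tool from outside, world axes, zero at the start; "ft_torque": the same for the moment, N m; "gripper_width": finger opening in m; "grip_force": force on a finger pad.
Only numpy, scipy, OpenCV 4.12 (cv2) and the standard library are available. Lean on these libraries where they do the work, as an engineer would, in place of code of your own. Each camera call takes 0.05 s, during which the arm holds its last target. There are 200 camera calls.

## Task

The feed tube of the red counting machine is empty. Load it so that the cube-shaped wooden bead comes out first and the ball-shaped one after it: drop the cube bead down the tube through the funnel on top, then the ball-shaped bead on top of it. Do not knock the clay frog out of its place.

Things in the scene. Friction and masses are not known exactly. Their poses are not given: they have to be found in the camera images.
- cube_bead: Loose plain wooden bead, a cube of 32 mm edge, about 30 g, lying flat on the counter. Origin at the centre of the cube (16 mm above the counter); its axes are square to the faces, z up; the painted dark spot of the thread hole is on its top.
- round_bead: Loose plain wooden bead of the same wood, ball-shaped: a 44 mm ball cut flat above and below, 36 mm high, about 35 g, standing on its lower flat. Origin at its centre (18 mm above the counter), z up. (A flat wheel-shaped bead, 64 mm across and 16 mm thick, lies about too; it is too wide for the tube and not wanted.)
- tube_mouth (a point): Centre of the feed tube's mouth, level with the funnel rim, 190 mm above the counter; z up, -x towards the fat white button. The red machine is fixed; its housing is 75 mm high. On it a clear upright square tube, bore 58 mm, sides along x and y, floor 115 mm below this point. Its top 25 mm is a red square funnel, 88 mm inside at the rim, 100 mm outside. Nothing near is higher. Beads slide down by themselves.
- frog: Green glazed clay frog, loose, about 75 mm across and 52 mm high, 250 g. Origin at the centre of its underside, z up, looks along -x. A bystander, to stay in its place.

How it is judged:
On the way, in this order (a step that is already met when the one before it is completed fails the run):
1. the cube bead lies at the bottom of the feed tube, the ball-shaped bead is not yet over it (horizontal distance between cube_bead and tube_mouth below 0.024 m and z of cube_bead in the frame of tube_mouth between -0.118 and -0.083 m and horizontal distance between round_bead and tube_mouth above 0.06 m), for 0.2 s.
2. the ball-shaped bead rests in the tube on top of the cube bead (horizontal distance between each of cube_bead, round_bead and tube_mouth below 0.024 m and z of cube_bead in the frame of tube_mouth between -0.118 and -0.083 m and z of round_bead in the frame of tube_mouth between -0.082 and -0.04 m), for 0.2 s.
At the end, for the whole second after the job is handed in: The cube bead lies at the bottom of the feed tube (its centre 83 to 118 mm below the mouth) and the ball-shaped bead on top of it (its centre 40 to 82 mm below the mouth), both within 24 mm of the tube's axis (all of step 2); the robot touches nothing.
It fails at once if the clay frog is moved more than 20 mm from its place (distance of frog from where it was at the start of the episode above 0.02 m).
It also fails if it takes over 64 s, if anything falls off the work surface, if the arm or the gripper's body presses on something with over 40 N, if the wrist force passes 120 N, or if a joint passes its speed limit or range.

## Working session

There is one attempt and no reset: what is moved stays moved. The work goes in short steps, each a Python script; the robot and the scene stay as the last script left them, time stands still between calls to the robot, and variables do not carry over. Pictures are saved under pics/ and viewed, at most 10 in all, crops included, and the job is handed in when it is done.

```bash
mkdir -p pics; python3 - <<'E'
from workcell import bot,vision,get_obs
import cv2
for n in("scene","top"):
    d=vision.read_camera(n); cv2.imwrite(f"pics/{n}0.png",d["frame"][:,:,::-1]); print(n,d["intrinsics"].tolist(),d["view"].round(3).tolist())
s=get_obs();print(s["time_s"],s["orientation"],bot.tcp_to_tips)
E
```

```text
scene [[437.4569202653432, 0.0, 281.56784382165466], [0.0, 437.4569202653432, 215.0258276153583], [0.0, 0.0, 1.0]] [[-0.522, 0.853, 0.014, 0.312], [0.719, 0.449, -0.53, -0.336], [-0.459, -0.267, -0.848, 1.254], [0.0, 0.0, 0.0, 1.0]]
top [[445.0919762812449, 0.0, 274.9202220909609], [0.0, 445.0919762812449, 217.5653707705226], [0.0, 0.0, 1.0]] [[-0.168, -0.986, 0.0, 0.058], [-0.954, 0.163, -0.252, 0.589], [0.248, -0.043, -0.968, 0.754], [0.0, 0.0, 0.0, 1.0]]
0.1 [ 1.21585253e-01  9.92580804e-01 -6.05396095e-04 -8.13550903e-05] 0.017
```

View pics/top0.png

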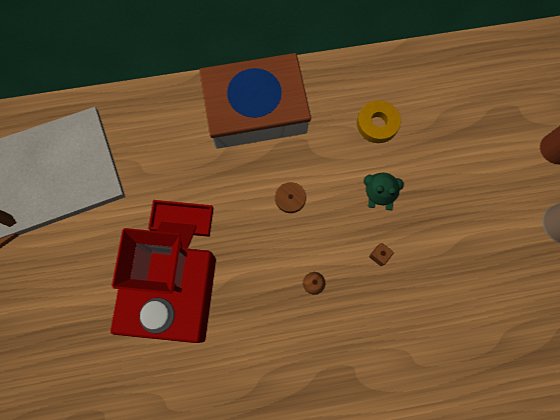

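View pics/scene0.png

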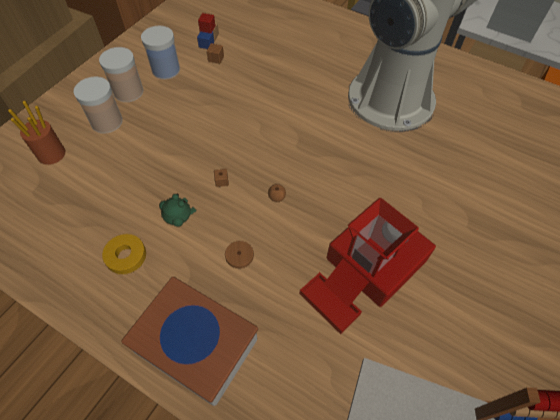

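Top view: cube bead at (382,254), ball bead (314,283), wheel (290,197), frog (383,189), and the funnel rim spans about (113..184, 229..291). Scene view: cube at (221,178), ball (277,193), and rim at about (345..417, 200..262).

```bash
cat > h.py <<'E'
import numpy as np,cv2
from scipy.spatial.transform import Rotation as R
from workcell import bot,hand,kinematics,get_obs,vision,hand_in
def ray(d,p):
    V=d["view"];c=-V[:3,:3].T@V[:3,3]
    v=V[:3,:3].T@np.linalg.inv(d["intrinsics"])@[p[0],p[1],1];return c,v/np.linalg.norm(v)
def onplane(d,p,z):
    c,v=ray(d,p);return c+v*(z-c[2])/v[2]
def tri(d1,p1,d2,p2):
    c,v=ray(d1,p1);e,w=ray(d2,p2)
    s=np.linalg.lstsq(np.c_[v,-w],e-c,rcond=None)[0]
    a,b=c+s[0]*v,e+s[1]*w;return (a+b)/2,np.linalg.norm(a-b)
def blob(d,p,r):
    "biggest region near p whose colour departs from the local counter: contour"
    x,y=map(int,p);f=cv2.cvtColor(d["frame"],cv2.COLOR_RGB2LAB).astype(float)
    y0,x0=max(y-r,0),max(x-r,0);c=f[y0:y+r,x0:x+r]
    bg=np.median(np.r_[c[0],c[-1],c[:,0],c[:,-1]],axis=0)
    g=np.linalg.norm((c-bg)*[.5,1.5,1],axis=2);g=np.clip(g*3,0,255).astype(np.uint8)
    _,m=cv2.threshold(g,0,255,cv2.THRESH_OTSU)
    m=cv2.morphologyEx(m,cv2.MORPH_CLOSE,np.ones((3,3)))
    k=max(cv2.findContours(m,cv2.RETR_EXTERNAL,cv2.CHAIN_APPROX_NONE)[0],key=cv2.contourArea)
    return k[:,0]+[x0,y0]
def down(yaw): # tool y axis (closing line) at angle yaw+90deg
    return (R.from_euler("z",yaw)*R.from_euler("x",np.pi)).as_quat()
def cen(k): M=cv2.moments(k.astype(np.float32));return np.array([M["m10"],M["m01"]])/M["m00"]
E
python3 - <<'E'
from h import *
np.set_printoptions(precision=4,suppress=True)
t=vision.read_camera("top");s=vision.read_camera("scene")
for n,a,b in(("cube",(382,254),(221,178)),("ball",(314,283),(277,193)),("frog",(383,189),(177,210))):
    r=18 if n!="frog" else 30
    k,l=blob(t,a,r),blob(s,b,r)
    print(n,cen(k),cv2.contourArea(k),cen(l),cv2.contourArea(l),tri(t,cen(k),s,cen(l)))
def clk(d,box):
    x,y,w,h=box;f=d["frame"][y:y+h,x:x+w].copy()
    return cv2.resize(f,None,fx=4,fy=4,interpolation=cv2.INTER_CUBIC)
A=clk(t,(100,215,100,100));B=clk(s,(335,190,100,100))
cv2.imwrite("pics/rim.png",np.hstack([A,B])[:,:,::-1])
E
```

```text
cube [381.0367 254.2264] 308.5 [220.7095 177.5391] 202.5 (array([ 0.4981, -0.2376,  0.0137]), np.float64(0.0008648320979668202))
ball [313.9462 282.879 ] 372.0 [276.4062 192.4361] 240.0 (array([ 0.465 , -0.0967,  0.0165]), np.float64(0.00086259468647868))
frog [382.361  189.1548] 989.5 [175.5493 210.0964] 716.0 (array([ 0.63  , -0.2726,  0.0102]), np.float64(0.0006497933881370042))
```

View pics/rim.png

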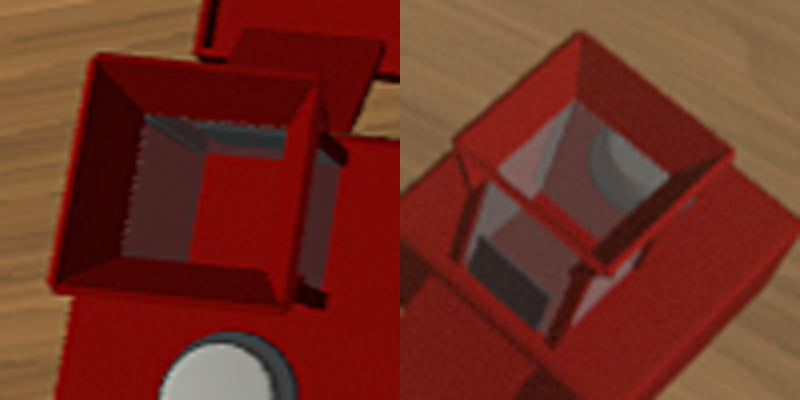

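The rim crop shows the four outer rim corners. At x4 they are top (93,55), (327,75), (290,310), (50,290) and scene, in the same order, (210,272), (53,145), (180,32), (333,153).

```bash
python3 - <<'E'
from h import *
np.set_printoptions(precision=4,suppress=True)
t=vision.read_camera("top");s=vision.read_camera("scene")
P=[]
for a,b in zip([(93,55),(327,75),(290,310),(50,290)],[(210,272),(53,145),(180,32),(333,153)]):
    p,e=tri(t,np.array(a)/4+[99.6,214.6],s,np.array(b)/4+[334.6,189.6]);P.append(p);print(p,e)
P=np.array(P);print("mouth",P.mean(0),np.linalg.norm(np.roll(P,1,0)-P,axis=1),"yaw",np.arctan2(*(P[0]-P[3])[1::-1]))
np.save("mouth.npy",P.mean(0))
bot.reach([.498,-.2376,.25],down(1.126))
d=vision.read_camera("wrist");cv2.imwrite("pics/w1.png",d["frame"][:,:,::-1]);print(get_obs()["time_s"])
V=d["view"];q=d["intrinsics"]@(V[:3,:3]@[.498,-.2376,.016]+V[:3,3]);print(q[:2]/q[2])
E
```

```text
[0.5842 0.2049 0.1899] 0.0024914352797260407
[0.561  0.1155 0.1868] 0.003900138108021946
[0.4717 0.1395 0.1867] 0.0023247136348152
[0.4952 0.229  0.1863] 0.00025027947405049337
mouth [0.528  0.1722 0.1874] [0.0922 0.0924 0.0925 0.0925] yaw -0.2647045229037369
3.5417
[278.8957 180.3273]
```

View pics/w1.png

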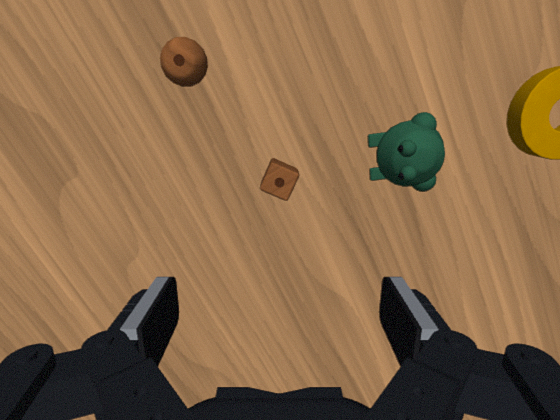

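The wrist view shows the cube at (280,180), turned about 20° in the image, with its top spot at (279,182). The ball is at (184,61). The frog is at (408,153), with its feet at x≈370, clear of the fingers.

```bash
python3 - <<'E'
from h import *
np.set_printoptions(precision=4,suppress=True)
d1=vision.read_camera("wrist")
def proj(d,X):
    V=d["view"];q=d["intrinsics"]@(V[:3,:3]@X+V[:3,3]);return q[:2]/q[2]
def spot(d,p,r=12):
    x,y=map(int,p);g=cv2.cvtColor(d["frame"],cv2.COLOR_RGB2GRAY)[y-r:y+r,x-r:x+r]
    w=np.clip(np.percentile(g,50)*.62-g.astype(float),0,None);Y,X=np.mgrid[:2*r,:2*r]
    return np.array([(w*X).sum(),(w*Y).sum()])/w.sum()+[x-r,y-r]
s1=spot(d1,(279,182));k1=blob(d1,(280,180),32)
b1=blob(d1,(184,61),40)
# ball seen from a second place
bot.reach([.475,-.19,.19],down(1.126))
d2=vision.read_camera("wrist")
q=proj(d2,np.array([.498,-.2376,.016]));qs=proj(d2,np.array([.498,-.2376,.032]))
k2=blob(d2,q,36)
s2=spot(d2,qs,12);print(q,qs,s1,s2,"spot",tri(d1,s1,d2,s2))
print("cube",cen(k1),cen(k2),tri(d1,cen(k1),d2,cen(k2)))
for d,k in((d1,k1),(d2,k2)):
    W=np.array([onplane(d,p,.032)[:2] for p in k])
    r=cv2.minAreaRect((W*1000).astype(np.float32));print(r)
    # edge angles mod 90 from hull polygon
    pc=cv2.approxPolyDP(cv2.convexHull((W*1000).astype(np.float32)),4,True)[:,0]
    e=np.roll(pc,-1,0)-pc;print(np.c_[pc,np.linalg.norm(e,axis=1),np.degrees(np.arctan2(e[:,1],e[:,0]))%90])
q=proj(d2,np.array([.465,-.0967,.018]));b2=blob(d2,q,50) if 40<q[1]<380 else None
if b2 is not None:print("ball",cen(b1),cen(b2),tri(d1,cen(b1),d2,cen(b2)),"d",[2*(cv2.contourArea(b)/np.pi)**.5 for b in(b1,b2)])
cv2.drawContours(f:=d2["frame"].copy(),[k2[:,None]]+([b2[:,None]] if b2 is not None else []),-1,(0,255,0),1)
cv2.circle(f,tuple(map(int,s2)),2,(0,0,255),-1)
cv2.imwrite("pics/w2.png",f[:,:,::-1])
E
```

```text
[325.0092 230.1459] [327.3308 236.6617] [279.3233 181.8215] [327.4604 234.563 ] spot (array([ 0.499 , -0.2362,  0.031 ]), np.float64(0.0002984271473957748))
cube [279.1448 179.2063] [325.5284 229.0406] (array([ 0.4988, -0.2365,  0.0169]), np.float64(6.855991428213003e-05))
((500.17999267578125, -233.90170288085938), (35.46183395385742, 33.170875549316406), 40.56953430175781)
[[ 502.9694 -211.2797   33.646    43.1295]
 [ 478.4142 -234.2818   29.6921   41.7004]
 [ 498.1664 -256.451    31.7916   44.8775]
 [ 520.6945 -234.019    28.8315   37.9362]]
((499.2004699707031, -230.83067321777344), (37.105201721191406, 37.504852294921875), 40.36844253540039)
[[ 500.9196 -206.2304   26.0077   38.778 ]
 [ 480.6445 -222.5191   10.4345   75.402 ]
 [ 478.0146 -232.6168   30.3162   40.4836]
 [ 497.6968 -255.6751   29.5819   41.6105]
 [ 519.8145 -236.0308   10.6846    6.6964]
 [ 518.5686 -225.4191   26.0709   42.6067]]
ball [184.3062  62.9145] [219.4698  97.6428] (array([ 0.4639, -0.0943,  0.0055]), np.float64(0.0003966769000939768)) d [45.883565546060076, 54.60702348388668]
```

View pics/w2.png

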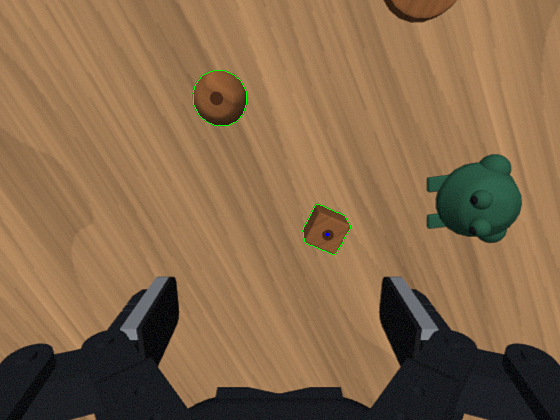

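The contours fit well. The cube's spot triangulates to (0.499,-0.236,0.031), with yaw ≈41°. The ball at (219,98) is about (0.464,-0.095). Next I grasp the cube.

```bash
python3 - <<'E'
from h import *
np.set_printoptions(precision=4,suppress=True)
y=np.radians(41.2)
bot.reach([.499,-.2365,.12],down(y)); hand.move_gripper(.07)
bot.servo_line([.499,-.2365,.020],velocity=.12)
hand.move_gripper(0.02,30)
o=get_obs();print(o["gripper_width"],o["grip_force"],o["wrist_force"],o["position"])
bot.servo_line([.499,-.2365,.28],velocity=.2)
o=get_obs();print(o["time_s"],o["gripper_width"],o["grip_force"])
m=np.load("mouth.npy")
bot.reach([m[0],m[1],.29],down(np.radians(74.8)))
o=get_obs();print(o["time_s"],o["gripper_width"],o["position"],m)
d=vision.read_camera("top")["frame"];w=vision.read_camera("wrist")["frame"]
cv2.imwrite("pics/a3.png",cv2.resize(np.hstack([d,w]),(800,300))[:,:,::-1])
E
```

```text
0.03152036343444613 30.422585606575012 [-1.0293  0.9116  5.7863] [ 0.4994 -0.2367  0.0207]
7.675 0.03190523458060113 29.65847074985504
9.1917 0.031694350839631465 [0.5282 0.1714 0.2899] [0.528  0.1722 0.1874]
```

View pics/a3.png

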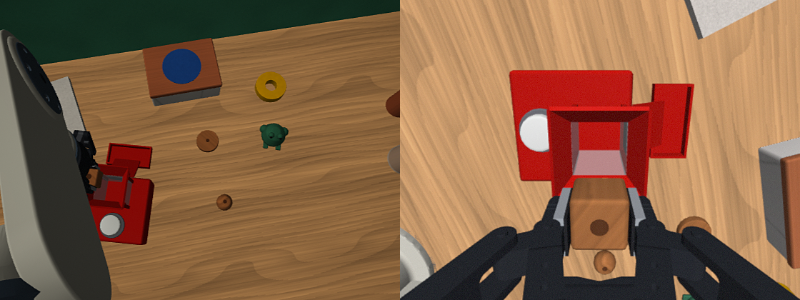

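In the wrist view the cube is held square to the pads, laterally centred on the rim (columns 548–648 against bead centre 600). The rim's far edge is at half-scale row 107. I'll check that edge, then release.

```bash
python3 - <<'E'
from h import *
np.set_printoptions(precision=4,suppress=True)
m=np.load("mouth.npy")
d=vision.read_camera("wrist")
P=np.array([onplane(d,(x*1.4,107*1.4),.19) for x in(147,249)]);print(P,np.linalg.norm(P[0]-P[1]))
u=np.array([-np.sin(-.2647),np.cos(-.2647)])
c=P.mean(0)[:2]; print("far edge offset from mouth", c-m[:2], (c-m[:2])@u)
e=c-np.sign((c-m[:2])@u)*.05*u; print("centre by edge",e)
t=(m[:2]+e)/2
if np.linalg.norm(e-m[:2])<.015:
    bot.servo_line([*t,.213],velocity=.12); hand.move_gripper(.07); bot.dwell(.4)
    bot.servo_line([*t,.30],velocity=.2); bot.reach([.464,-.095,.25],down(1.37))
    for n in("top","scene"):
        f=vision.read_camera(n)["frame"]; 
        globals()[n]=cv2.resize(f[200:350,90:240] if n=="top" else f[180:330,310:460],(400,400))
    cv2.imwrite("pics/a4.png",np.hstack([top,scene])[:,:,::-1])
    d=vision.read_camera("wrist");cv2.imwrite("pics/w4.png",d["frame"][:,:,::-1])
    V=d["view"];q=d["intrinsics"]@(V[:3,:3]@[.464,-.095,.018]+V[:3,3]);p=q[:2]/q[2]
    b=blob(d,p,40);print(p,cen(b),onplane(d,cen(b),.018),2*(cv2.contourArea(b)/np.pi)**.5*q[2]/d["intrinsics"][0][0]);print(get_obs()["time_s"])
    # second place for height
    bot.reach([.464,-.095,.15],down(1.37));d2=vision.read_camera("wrist")
    q=d2["intrinsics"]@(d2["view"][:3,:3]@[.464,-.095,.018]+d2["view"][:3,3]);p2=q[:2]/q[2]
    b2=blob(d2,p2,60);print(p2,cen(b2),onplane(d2,cen(b2),.018),tri(d,cen(b),d2,cen(b2)))
E
```

```text
[[0.4961 0.2309 0.19  ]
 [0.5842 0.2068 0.19  ]] 0.09136134985621164
far edge offset from mouth [0.0121 0.0466] 0.04815989012407932
centre by edge [0.5271 0.1706]
[278.2381 181.1327] [280.108  181.2049] [ 0.4659 -0.0955  0.018 ] 0.04290409217723867
12.8
[278.6749 208.8549] [281.1151 208.956 ] [ 0.4658 -0.0955  0.018 ] (array([ 0.4659, -0.0954,  0.018 ]), np.float64(6.976153959133026e-05))
```

View pics/a4.png

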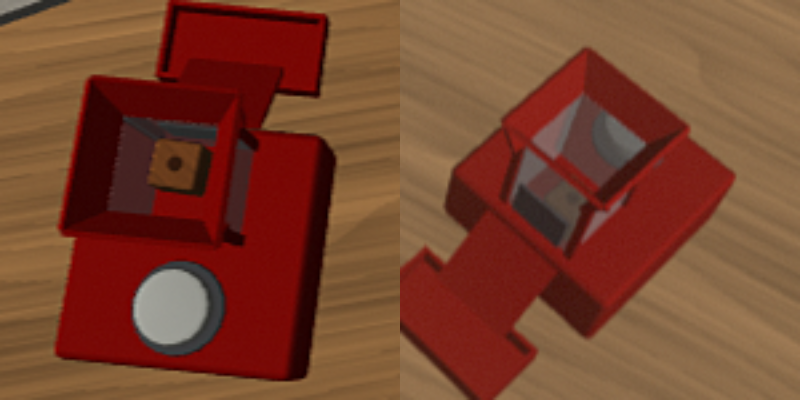

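The cube lies flat at the bottom of the tube: top view (178,165), and it is visible through the tube wall in the scene view at (568,200). The ball is at (0.466,-0.0955), centre height 0.018. Next I load it.

```bash
python3 - <<'E'
from h import *
np.set_printoptions(precision=4,suppress=True)
b=[.466,-.0955];t=[.5275,.1714]
hand.move_gripper(.08)
bot.servo_line([*b,.019],velocity=.1)
hand.move_gripper(.03,30)
o=get_obs();print(o["gripper_width"],o["grip_force"],o["wrist_force"])
bot.servo_line([*b,.29],velocity=.2)
o=get_obs();print(o["gripper_width"],o["grip_force"])
if o["gripper_width"]>.037:
    bot.reach([*t,.29],down(np.radians(74.8)))
    print(get_obs()["gripper_width"],get_obs()["grip_force"])
    bot.servo_line([*t,.214],velocity=.12); hand.move_gripper(.075); bot.dwell(.4)
    bot.servo_line([*t,.30],velocity=.2)
    bot.reach([.464,-.095,.3],down(1.37)); bot.dwell(.3)
for n in("top","scene"):
    f=vision.read_camera(n)["frame"]; 
    globals()[n]=cv2.resize(f[200:350,90:240] if n=="top" else f[180:330,310:460],(400,400))
cv2.imwrite("pics/a5.png",np.hstack([top,scene])[:,:,::-1]);print(get_obs()["time_s"])
E
```

```text
0.04189495707764383 29.208244644105434 [-1.7123  0.417   8.9022]
0.04212484500527518 30.403391551226377
0.04176342344868195 30.403265291824937
21.725
```

View pics/a5.png

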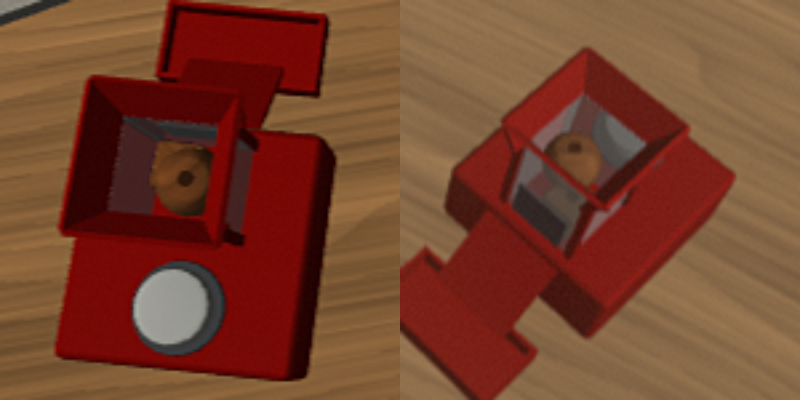

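The ball sits on the cube, with its spot at crop pixels (185,178) in the top view and (574,147) in the scene view. I'll check its height and hand in.

```bash
python3 - <<'E'
from h import *
t=vision.read_camera("top");s=vision.read_camera("scene")
p,e=tri(t,(90+185*.375,200+178*.375),s,(310+174*.375,180+147*.375))
print(p,e); z=p[2]-.018-.19;r=np.hypot(*(p[:2]-[.5275,.1714]));print(z,r)
if -.08<z<-.042 and r<.022: print(hand_in())
E
```

```text
[0.52286971 0.16488283 0.14043888] 0.001033650418671098
-0.06756112373933203 0.007994567036377017
the job is handed in; nothing more can be done
None
```

The job is handed in at about 22 s of robot time: the cube bead lies at the bottom of the feed tube with the ball bead on top of it, about 68 mm below the mouth and 8 mm off the axis, and the arm stayed clear of the frog.

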